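# Bring the red-dot shaker round to the front of the spice carousel

## Robot

A 6-joint arm with a two-finger parallel gripper is mounted at the origin on a cart in front of the work surface, level with it; the furniture and walls round the work are solid. World frame = base frame: x ahead of the robot, y to its left, z up, the work surface at z = 0. Lengths are in mm, angles in rad, forces in N, time in s.
With the tool pointing down it reaches from about 350 to 975 mm from the base axis. Payload 7.1 kg.
Tool frame: the origin (TCP) lies between the finger pads, 19 mm behind the fingertips; this is the grasp point; z points along the fingers, y is the line along which they close (so a half turn about z gives the same grasp; the last joint's range is limited). The gripper opens to 88 mm and grips with 3 to 60 N. Pads are 20 mm wide; open, the fingers measure 115 mm over their backs; the gripper's body (75 mm by 178 mm) begins 61 mm behind the grasp point.
Start: joints at [-1.22, 0.423, 1.63, -0, 1.089, -0.019], TCP at [225.909, -582.726, 241.375] pointing down, gripper open.
Joint ranges: [-3, 3], [-0.9, 2.11], [0.09, 2.58], [-1.31, 4.45], [0.11, 2.69], [-2.54, 2.54]. Speed limits (rad/s): [2.39, 2.39, 3.01, 3.14, 3.14, 3.14].

## Interface

Orientations are given as a rotation vector (axis times angle).
In Python, from workcell import get_obs, vision, ctrl gives the robot as it stands.
- The arm moves only by the tool step_arm, never from a script. Its argument "plan" is a list of rows, each a list of 7 numbers: the opening, from -1 (shut) to 1 (fully open), then the shift along the tool's x, y, z as a fraction of full scale, then the turn, a rotation vector about the tool's x, y, z as a fraction of full scale. In form: [[fingers, dx, dy, dz, wx, wy, wz], ...]. A call has 1 to 20 rows; each row shifts and turns the commanded pose from where the row before left it, along the tool's axes as they then stand; what a row does not reach is not made up. Full scale, the value 1, is 50 mm for a shift and 0.12 rad for a turn. A row lasts 1/8 s, in which the tool goes at most 62.5 mm and 10.7 degrees, less where a joint would pass 70% of its speed; a pose out of reach is approached as far as the arm can. A call with a number of a shift or a turn outside -1 to 1 is refused whole. A call with a gripper value outside its range is refused whole. The fingers move at their own pace and stop on an object; the grip force is fixed at half the most. Time passes only in rows, so rows that do not move let the fingers close. It gives the time, the measured TCP pose, the force, the opening and the grip force at its end, in the units of the state.
- get_obs(): the state, without advancing time (a new reading comes with each control period).
- vision.get_image(name): name is "scene" or "top" or "wrist"; returns a dict with "pixels" (400x640x3 uint8, red, green, blue), "depth" (400x640 float32, mm along the optical axis (not along the pixel's ray), 0 where there is no reading), "fx", "fy", "cx", "cy" (pixels), "k1" (the pictures are not rectified: a ray, as slopes to the right and down, at radius r is drawn at 1 + k1 r^2 times it, then the intrinsics apply), "T" (4x4, takes a point from camera to world coordinates); the wrist camera has in their place "T_tool_cam" (4x4, takes a point from camera to tool coordinates, whose origin is the TCP and whose axes are the flange's). Camera axes: x right, y down, z forward; pixel columns grow to the right and rows downward; lengths in mm; the calibration is good to about 2 mm. A picture is of the moment at which its call begins: read the wrist's pose just before it.
- ctrl.close_job(): hands the job in; it is judged then, once.
The state is a dict: "t": time; "qpos": joint angles; "qvel": joint speeds; "joint_torque": joint torques, N m; "ee_pos": TCP position; "orientation": TCP orientation; "ft_force": force on the tool from outside, world axes, zero at the start; "moment": the same for the moment, N m; "width": finger opening in mm; "grasp_force": force on a finger pad.
Only numpy, scipy, OpenCV 4.12 (cv2) and the standard library are available. Lean on these libraries where they do the work, as an engineer would, in place of code of your own. Each camera call takes 0.05 s, during which the arm holds its last target. There are 200 camera calls.

## Task

The cook wants the shaker with the red dot from the spice carousel on the cold range, but its cap has been left standing up. Press that cap fully home first, so that the shaker can be lifted by it; then turn the carousel until the red-dot shaker stands centred in the opening of the guard rail. Finish with the gripper closed firmly on the carousel's centre knob, holding the turntable still and the shaker free for the cook to take, with the lemon, garlic, timer and spoon round about left where they lie.

Things in the scene. Friction and masses are not known exactly. Their poses are not given: they have to be found in the camera images.
- rack: fixed base of the spice carousel: dark disc 226 mm across, fixed, with a round copper wire guard rail (radius 110 mm, 6 mm wire, 55 mm high, ball ends). Origin: centre of its underside, on the turntable's axis; z up. The rail is open on the side to which the base's own -x axis points, more or less towards the robot; the opening is 88 mm wide between its posts.
- turntable (a joint): angle of the turntable, rad, growing anticlockwise seen from above; 0 (or any whole turn) when the red-dot shaker stands in the middle of the opening. It starts between 0.8 and 5.48 and can turn several turns either way. Easy bearing (0.03 N m friction); it stays where it is left. Steel tray 208 mm across, its top 22 mm above the base's underside.
- knob: black ribbed round knob on top of the carousel's centre post, fixed to the turntable: 38 mm across, 44 mm high, its underside 160 mm and its top 204 mm above the base's underside. Origin: centre of its underside. Turning it turns the turntable. The post below it is 14 mm across.
- knob_grip (a point): point on the carousel's axis inside the knob, 24 mm above its underside (184 mm above the base's underside): a good height for the TCP when the knob is gripped from above; the fingertips are then about 16 mm above the shaker caps once these are home.
- red_shaker: the shaker with the red dot on its cap: white body, ribbed white cap, 62 mm across, 127 mm high with the cap home. Plugged tight into its socket on the turntable, its axis 70 mm from the turntable's axis; it cannot turn or come out. Origin: centre of its underside, 22 mm above the base's underside; z up.
- red_shaker_cap (a joint): how far the red-dot shaker's cap stands up from home, m; 0 is fully home. It starts 0.008 to 0.014 up and slides straight up and down. It is a tight push fit that stays where it is left: about 6 N move it, and it comes to a hard stop when home.
- cap_top (a point): centre of the flat top of the red-dot shaker's cap (the middle of the red dot, 25 mm across); the cap is 62 mm across and 34 mm high. With the cap home this point is 149 mm above the base's underside. Press here, straight down.
- blue_shaker: the other shaker on the turntable: same shape, but a blue dot on its cap, which is home and fixed. Five jars stand 70 mm from the axis, 72 degrees apart, all plugged in tight: anticlockwise from above red-dot shaker, white-capped jar (47 x 98 mm), this one, dark-capped jar (44 x 105 mm), white-capped jar. Origin: centre of its underside.
- opening (a point): middle of the opening of the guard rail, 110 mm from the carousel's axis, at the height of the rail (52 mm).
- lemon: a loose lemon, 83 x 58 x 58 mm, right of the carousel; leave it alone. Origin: centre of its underside.
- garlic: a loose bulb of garlic, 56 mm across and high, left front of the carousel; leave it alone. Origin: centre of its underside.
- timer: a loose clockwork timer, red and white, 62 mm across and 54 mm high, at the left front of the range; leave it alone. Origin: centre of its underside.
- spoon: a loose steel spoon, 188 x 39 x 16 mm, at the right front of the range; leave it alone. Origin: centre of its underside.

How it is judged:
By the outcome, as a careful person would: the job done as asked, in the order asked, and still so for the second after the job is handed in, while the arm keeps its last pose, push and grip.
It also fails if it takes over 54 s, if anything falls off the work surface, if the arm or the gripper's body presses on something with over 40 N, if the wrist force passes 120 N, or if a joint passes its speed limit or range.

## Working session

There is one attempt and no reset: what is moved stays moved. The work goes in short steps, Python scripts to look and compute and a tool call to move; the robot and the scene stay as the last step left them, time stands still between calls to the robot, and variables do not carry over. Pictures are saved under pics/ and viewed, at most 10 in all, crops included, and the job is handed in when it is done.

Besides the shell and the picture viewer there is one more tool, called by a JSON object that holds its "fn" and its "kwargs", one argument or row to a line. step_arm: Moves the arm, as the interface text tells. Its arguments: {"type":"object","properties":{"plan":{"type":"array","items":{"type":"array","items":{"type":"number","minimum":-1,"maximum":1}}}},"required":["plan"]}

```bash
mkdir -p pics
cat > h.py <<'E'
import numpy as np, cv2
from scipy.spatial.transform import Rotation as R
from workcell import get_obs, vision, ctrl
def grab(n):
    o=get_obs(); im=vision.get_image(n)
    if 'T' not in im:
        T=np.eye(4); T[:3,:3]=R.from_rotvec(o['orientation']).as_matrix(); T[:3,3]=o['ee_pos']
        im['T']=T@np.array(im['T_tool_cam'])
    im['T']=np.array(im['T']); return im
def ray(im,u,v):
    xd=(u-im['cx'])/im['fx']; yd=(v-im['cy'])/im['fy']; x,y=xd,yd
    for _ in range(20):
        s=1+im['k1']*(x*x+y*y); x,y=xd/s,yd/s
    return x,y
def dpt(im,u,v,d=None):
    x,y=ray(im,u,v); d=im['depth'][int(round(v)),int(round(u))] if d is None else d
    return (im['T']@np.array([x*d,y*d,d,1]))[:3]
def plane(im,u,v,z):
    x,y=ray(im,u,v); d=im['T'][:3,:3]@np.array([x,y,1]); c=im['T'][:3,3]
    return c+d*(z-c[2])/d[2]
def cloud(im):
    v,u=np.mgrid[0:400,0:640].astype(float); x,y=ray(im,u,v); d=im['depth']
    P=np.stack([x*d,y*d,d],-1)@im['T'][:3,:3].T+im['T'][:3,3]; P[d==0]=np.nan; return P
def save(im,n): cv2.imwrite('pics/'+n+'.png',im['pixels'][:,:,::-1])
def blobs(im,m,minA=15):
    n,l,s,c=cv2.connectedComponentsWithStats(m.astype(np.uint8)); 
    return [(c[i],s[i,4],l==i) for i in range(1,n) if s[i,4]>=minA]
E
python3 - <<'E'
from h import *
for n in ('scene','top'):
    im=grab(n); save(im,n+'0'); P=cloud(im); p=im['pixels'].astype(int)
    hsv=cv2.cvtColor(im['pixels'],cv2.COLOR_RGB2HSV)
    h,s,v=[hsv[...,i].astype(int) for i in range(3)]
    print(n,im['T'][:3,3].round())
    for nm,m in (('red',((h<8)|(h>172))&(s>130)&(v>80)),('blue',(h>95)&(h<130)&(s>110)&(v>60))):
        for c,a,mm in blobs(im,m): print(nm,c.round(1),a,np.nanmedian(P[mm],0).round(1))
E
```

```text
scene [ 43. 607. 493.]
red [243.9 178.5] 31 [685.3  18.1 162.8]
red [343.7 310.5] 119 [350.5 117.9  10.7]
red [278.5 329.8] 66 [384.6 255.   52.3]
blue [267.1 204.9] 44 [564.   73.5 149.4]
top [ 211.  -97. 1220.]
blue [297.2 174.9] 72 [565.6  72.6 150.7]
```

View pics/scene0.png

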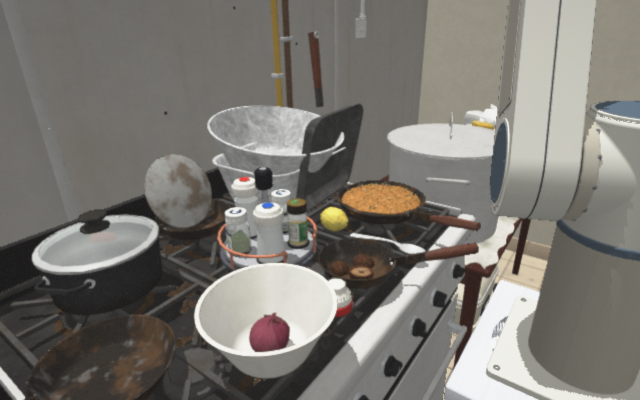

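View pics/top0.png

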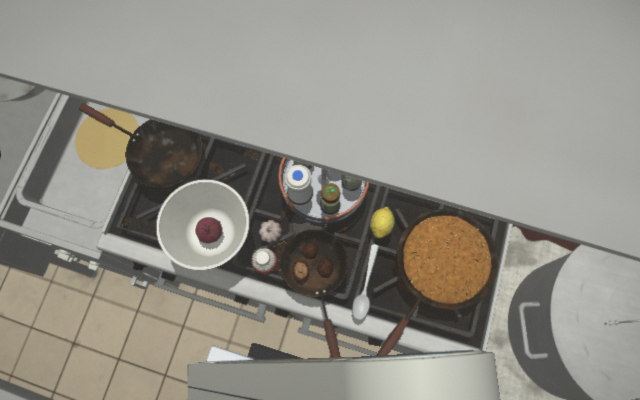

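The red dot is at scene (244,179), the blue dot at (267,205) and the black knob at (263,178), with the copper rail around them. A grey hood covers the rear part of the top view. Next I'll measure the axis, the rail opening, and the hood and other obstacles.

Run:
```python
from h import *
for n in ('scene','top'):
    im=grab(n); P=cloud(im); hsv=cv2.cvtColor(im['pixels'],cv2.COLOR_RGB2HSV)
    h,s,v=[hsv[...,i].astype(int) for i in range(3)]
    c=np.array([616,26.])
    rr=np.hypot(P[...,0]-c[0],P[...,1]-c[1])
    m=(h<16)&(s>90)&(v>60)&(rr>95)&(rr<128)&(P[...,2]>8)&(P[...,2]<75)
    Q=P[m]; top=Q[Q[:,2]>46]
    print(n,'rail',len(Q),len(top), np.nanmedian(top[:,2]))
    A=np.c_[2*top[:,:2],np.ones(len(top))]; x=np.linalg.lstsq(A,(top[:,:2]**2).sum(1),rcond=None)[0]
    print(' circ',x[:2].round(1),np.sqrt(x[2]+x[:2]@x[:2]).round(1))
    a=np.degrees(np.arctan2(Q[:,1]-c[1],Q[:,0]-c[0]))%360
    print(' ang hist',[(i*6,k) for i,k in enumerate(np.histogram(a,60,(0,360))[0])])
    k=(rr<30)&(P[...,2]>165)&(P[...,2]<215); K=P[k]; print('knob',len(K),np.nanmean(K,0).round(1),np.nanmax(K[:,2]) if len(K) else 0)
    # obstacles
    g={}
    for p in P[(P[...,2]>140)&(rr<420)&(P[...,0]>200)]:
        q=(int(p[0]//50*50),int(p[1]//50*50)); g.setdefault(q,[]).append(p[2])
    print(' obst',{q:(int(np.min(z)),int(np.max(z))) for q,z in sorted(g.items()) if len(z)>8})
    if n=='top':
        print('hood', [ (uv,dpt(im,*uv).round()) for uv in ((320,20),(320,100),(320,140),(100,40),(300,150),(500,190))])
    else:
        cv2.imwrite('pics/crop.png',cv2.resize(im['pixels'][150:290,190:350,::-1],None,fx=5,fy=4.2,interpolation=2)[:,:800])
```

```text
scene rail 368 300 53.86844605145913
 circ [615.   26.7] 109.1
 ang hist [(0, np.int64(0)), (6, np.int64(0)), (12, np.int64(0)), (18, np.int64(4)), (24, np.int64(6)), (30, np.int64(8)), (36, np.int64(7)), (42, np.int64(5)), (48, np.int64(10)), (54, np.int64(9)), (60, np.int64(6)), (66, np.int64(7)), (72, np.int64(6)), (78, np.int64(10)), (84, np.int64(39)), (90, np.int64(11)), (96, np.int64(13)), (102, np.int64(16)), (108, np.int64(13)), (114, np.int64(15)), (120, np.int64(13)), (126, np.int64(16)), (132, np.int64(11)), (138, np.int64(15)), (144, np.int64(19)), (150, np.int64(14)), (156, np.int64(0)), (162, np.int64(0)), (168, np.int64(0)), (174, np.int64(0)), (180, np.int64(0)), (186, np.int64(0)), (192, np.int64(0)), (198, np.int64(51)), (204, np.int64(2)), (210, np.int64(6)), (216, np.int64(8)), (222, np.int64(4)), (228, np.int64(6)), (234, np.int64(7)), (240, np.int64(7)), (246, np.int64(4)), (252, np.int64(0)), (258, np.int64(0)), (264, np.int64(0)), (270, np.int64(0)), (276, np.int64(0)), (282, np.int64(0)), (288, np.int64(0)), (294, np.int64(0)), (300, np.int64(0)), (306, np.i
[... 2479 characters left out ...]
, np.int64(0)), (342, np.int64(0)), (348, np.int64(0)), (354, np.int64(0))]
knob 0 [nan nan nan] 0
 obst {(250, -200): (1105, 1111), (250, -150): (1105, 1111), (250, -100): (1105, 1112), (250, -50): (1106, 1111), (250, 0): (1105, 1111), (300, -200): (1104, 1108), (300, -150): (1104, 1108), (300, -100): (1104, 1108), (500, 50): (140, 149), (550, 0): (140, 146), (550, 50): (140, 154)}
hood [((320, 20), array([ 292.,  -72., 1107.])), ((320, 100), array([ 268.,  -79., 1109.])), ((320, 140), array([ 258.,  -82., 1109.])), ((100, 40), array([ 268.,  -19., 1110.])), ((300, 150), array([ 254.,  -79., 1109.])), ((500, 190), array([ 258., -127., 1109.]))]<stdin>:14: RuntimeWarning: Mean of empty slice
```

View pics/crop.png

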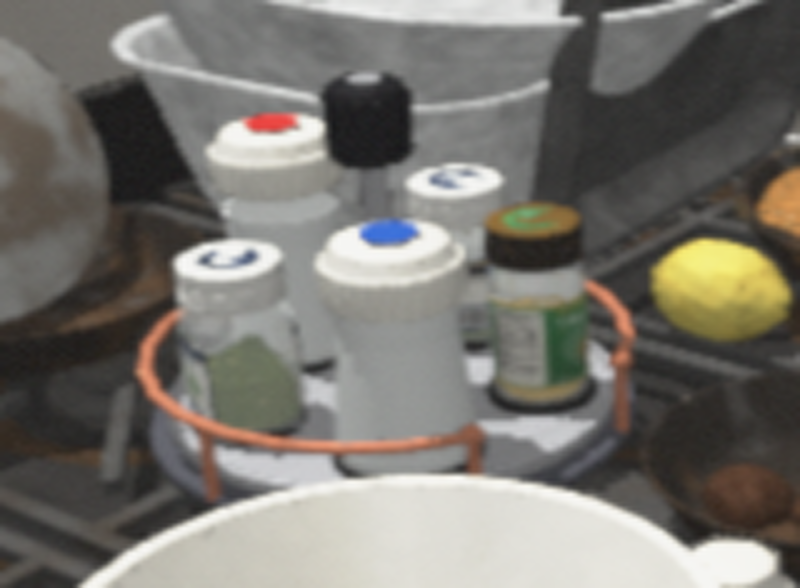

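The axis is at about (616, 26). The rail opening runs from about 155° to 199°, centred near 177.5°, and the red jar is at about -7°. Next I'll check the path clearance and the tool axes.

Run:
```python
from h import *
o=get_obs(); print(o['t'],R.from_rotvec(o['orientation']).as_matrix().round(3).tolist(),o['qpos'],o['ft_force'])
A=[]
for n in ('scene','top'):
    P=cloud(grab(n)).reshape(-1,3); A.append(P[~np.isnan(P[:,0])])
P=np.vstack(A); P=P[P[:,2]<900]
def seg(a,b):
    a,b=np.array(a),np.array(b); t=np.clip((P[:,:2]-a)@(b-a)/((b-a)@(b-a)),0,1)
    d=np.linalg.norm(P[:,:2]-a-t[:,None]*(b-a),axis=1); Q=P[(d<120)]; return Q[np.argsort(-Q[:,2])[:3]].round().tolist()
print(seg((450,-100),(616,26)),seg((616,26),(690,18)))
Q=P[(P[:,0]>100)&(P[:,0]<560)&(P[:,1]<-80)&(P[:,1]>-750)&(P[:,2]>100)]
H={}
for p in Q: H.setdefault((int(p[0]//100*100),int(p[1]//100*100)),[]).append(p[2])
print({k:int(np.percentile(v,98)) for k,v in sorted(H.items()) if len(v)>10})
```

```text
0.2 [[0.932, 0.361, -0.0], [0.361, -0.932, 0.001], [-0.0, -0.001, -1.0]] [-1.22001873e+00  4.23616449e-01  1.63038366e+00 -4.71340250e-05
  1.08855800e+00 -1.89817592e-02] [-0.99763569 -0.35710266 -0.51320784]
[[617.0, 21.0, 205.0], [614.0, 26.0, 205.0], [621.0, 23.0, 205.0]] [[786.0, -49.0, 210.0], [789.0, -48.0, 210.0], [785.0, -51.0, 209.0]]
{(100, -200): 882, (100, -100): 817, (200, -800): 112, (200, -700): 107, (200, -600): 518, (200, -300): 877, (200, -200): 887, (200, -100): 822, (300, -800): 129, (300, -700): 124, (300, -600): 109, (400, -800): 172, (400, -700): 134, (400, -600): 113, (500, -800): 133, (500, -700): 130, (500, -600): 112}
```

{"fn": "step_arm", "kwargs": {
  "plan": [
    [-1, 0, 0, -1, 0, 0, 0],
    [-1, 0, 0, -1, 0, 0, 0],
    [-1, 0, 0, -1, 0, 0, 0],
    [-1, 0.714, -0.665, 0, 0, 0, 0],
    [-1, 0.714, -0.665, 0, 0, 0, 0],
    [-1, 0.714, -0.665, 0, 0, 0, 0],
    [-1, 0.714, -0.665, 0, 0, 0, 0],
    [-1, 0.714, -0.665, 0, 0, 0, 0],
    [-1, 0.714, -0.665, 0, 0, 0, 0],
    [-1, 0.714, -0.665, 0, 0, 0, 0],
    [-1, 0.714, -0.665, 0, 0, 0, 0],
    [-1, 0.714, -0.665, 0, 0, 0, 0],
    [-1, 0.714, -0.665, 0, 0, 0, 0],
    [-1, 0.714, -0.665, 0, 0, 0, 0]
  ]
}}

```text
t: 2.05
ee_pos: [460.3, -98.2, 391.6]
orientation: [3.088, 0.577, 0.001]
ft_force: [0.6, -0.1, 0.6]
width: 0.5
grasp_force: 0.0
```

{"fn": "step_arm", "kwargs": {
  "plan": [
    [-1, 0, 0, 0, 0, 0, -1],
    [-1, 0, 0, 0, 0, 0, -1],
    [-1, 0, 0, 0, 0, 0, -1],
    [-1, 0, 0, 0, 0, 0, -1],
    [-1, 0, 0, 0, 0, 0, -1],
    [-1, 0, 0, 0, 0, 0, -1],
    [-1, 0, 0, 0, 0, 0, -1],
    [-1, 0, 0, 0, 0, 0, -1],
    [-1, 0, 0, 0, 0, 0, -1],
    [-1, 0, 0, 0, 0, 0, -1],
    [-1, 0, 0, 0, 0, 0, 0]
  ]
}}

```text
t: 3.42
ee_pos: [459.8, -99.8, 391.4]
orientation: [-2.224, -2.219, 0.0]
ft_force: [0.4, 0.6, -0.4]
width: 0.4
grasp_force: 0.0
```

{"fn": "step_arm", "kwargs": {
  "plan": [
    [-1, 0.6, 0.7, 0, 0, 0, 0],
    [-1, 0.6, 0.7, 0, 0, 0, 0],
    [-1, 0.6, 0.7, 0, 0, 0, 0],
    [-1, 0.6, 0.7, 0, 0, 0, 0],
    [-1, 0, 0, 0, 0, 0, 0],
    [-1, 0, 0, 0, 0, 0, 0]
  ]
}}

```text
t: 4.18
ee_pos: [599.4, 19.9, 391.0]
orientation: [-2.223, -2.219, 0.002]
ft_force: [-0.1, 0.3, -0.3]
width: 0.3
grasp_force: 0.0
```

```bash
cat > look.py <<'E'
from h import *
import sys
im=grab('wrist'); save(im,sys.argv[1]); P=cloud(im)
hsv=cv2.cvtColor(im['pixels'],cv2.COLOR_RGB2HSV); h,s,v=[hsv[...,i].astype(int) for i in range(3)]
print(get_obs()['ee_pos'],np.array(im['T_tool_cam']).round(2).tolist())
for nm,m in (('red',((h<8)|(h>172))&(s>130)&(v>80)),('blue',(h>95)&(h<130)&(s>110)&(v>60))):
    for c,a,mm in blobs(im,m):
        print(nm,c.round(1),a,np.nanmedian(P[mm],0).round(1),[plane(im,*c,z)[:2].round(1).tolist() for z in (149,163)])
c=np.array([616,26.]); rr=np.hypot(P[...,0]-c[0],P[...,1]-c[1])
m=(h<20)&(s>90)&(v>60)&(rr>95)&(rr<128)&(P[...,2]>40)&(P[...,2]<75); Q=P[m]
if len(Q)>30:
    A=np.c_[2*Q[:,:2],np.ones(len(Q))]; x=np.linalg.lstsq(A,(Q[:,:2]**2).sum(1),rcond=None)[0]; print('rail',len(Q),x[:2],np.sqrt(x[2]+x[:2]@x[:2]))
    a=np.sort(np.degrees(np.arctan2(Q[:,1]-c[1],Q[:,0]-c[0]))%360); print(a[0],a[-1],[(a[i],a[i+1]) for i in np.where(np.diff(a)>5)[0]])
k=(P[...,2]>199)&(P[...,2]<212)&(rr<40); 
if k.sum(): print('knobtop',k.sum(),((np.nanmin(P[k],0)+np.nanmax(P[k],0))/2),np.nanmedian(P[k],0))
E
python3 look.py w1
```

```text
[599.2048424   19.48824819 391.26281487] [[0.0, -0.96, -0.28, 76.33], [1.0, 0.0, -0.0, -0.51], [0.0, -0.28, 0.96, -143.44], [0.0, 0.0, 0.0, 1.0]]
red [186.2  98.5] 255 [400.8 104.   12.5] [[450.9, 101.5], [456.2, 101.3]]
red [401.2 178.2] 336 [686.6  16.6 163.2] [[689.8, 13.4], [686.5, 16.4]]
red [ 61.1 260.9] 178 [ 212.8 -127.5   75.2] [[275.5, -91.0], [287.2, -84.2]]
red [622.4 287.7] 25 [676.3  50.4 455.4] [[974.9, -127.5], [961.3, -119.4]]
red [ 95.9 318.6] 142 [ 244.9 -223.5   78.5] [[302.5, -173.7], [313.2, -163.9]]
blue [370.8 107.9] 16 [655.4  92.  120.5] [[651.3, 91.9], [649.5, 92.0]]
blue [356.  114.2] 39 [638.   84.6 120.6] [[635.3, 85.3], [634.0, 85.7]]
blue [292.8 127.7] 360 [565.6  70.6 149.8] [[565.4, 70.8], [566.6, 71.7]]
blue [349.4 211.3] 25 [632.4 -35.9 120.4] [[630.6, -26.9], [629.4, -22.4]]
rail 1414 [616.78342928  24.25886195] 109.34616450358577
2.5012875204096034 322.9086251599128 [(np.float64(154.10953875950003), np.float64(199.83289925294469)), (np.float64(215.6769699018781), np.float64(224.43654641489783)), (np.float64(271.3262345522595), np.float64(294.12288974945034))]
knobtop 930 [617.25361516  24.23397922 202.7426183 ] [617.01793267  24.73532685 203.30955956]
```

View pics/w1.png

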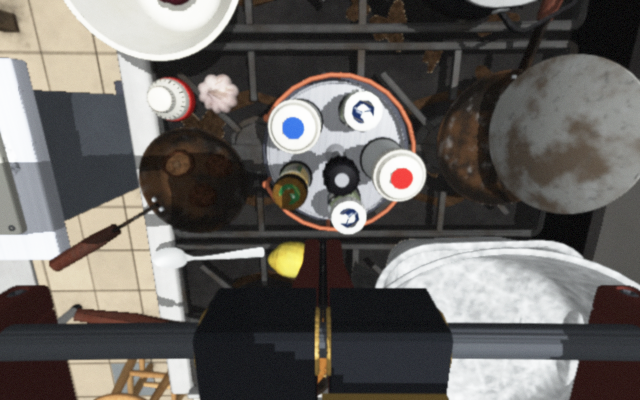

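The wrist view shows red dot (401,178), blue dot (293,128), knob (342,178) and rail ends near (268,95) and (265,185). Triangulation agrees: cap top at (686.6, 16.5, 163), axis at (617, 24.5). I'll go above the cap.

{"fn": "step_arm", "kwargs": {
  "plan": [
    [-1, -0.03, 0.874, 0, 0, 0, 0],
    [-1, -0.03, 0.874, 0, 0, 0, 0],
    [-1, 0, 0, 1, 0, 0, 0],
    [-1, 0, 0, 1, 0, 0, 0],
    [-1, 0, 0, 1, 0, 0, 0],
    [-1, 0, 0, 0.8, 0, 0, 0],
    [-1, 0, 0, 0, 0, 0, 0],
    [-1, 0, 0, 0, 0, 0, 0]
  ]
}}

```text
t: 5.22
ee_pos: [688.2, 16.4, 203.5]
orientation: [2.223, 2.218, 0.003]
ft_force: [-0.5, 1.3, 1.2]
width: 0.7
grasp_force: 0.0
```

{"fn": "step_arm", "kwargs": {
  "plan": [
    [-1, 0, 0, 0.1, 0, 0, 0],
    [-1, 0, 0, 0.1, 0, 0, 0],
    [-1, 0, 0, 0.1, 0, 0, 0],
    [-1, 0, 0, 0, 0, 0, 0]
  ]
}}

```text
t: 5.72
ee_pos: [687.1, 17.1, 185.8]
orientation: [-2.222, -2.22, 0.001]
ft_force: [0.5, 1.3, 0.6]
width: 0.2
grasp_force: 0.0
```

{"fn": "step_arm", "kwargs": {
  "plan": [
    [-1, 0, 0, 0.06, 0, 0, 0],
    [-1, 0, 0, 0.06, 0, 0, 0],
    [-1, 0, 0, 0.06, 0, 0, 0],
    [-1, 0, 0, 0, 0, 0, 0]
  ]
}}

```text
t: 6.22
ee_pos: [687.6, 17.1, 177.7]
orientation: [2.222, 2.22, 0.001]
ft_force: [0.3, -0.6, 2.7]
width: 0.0
grasp_force: 1.5
```

{"fn": "step_arm", "kwargs": {
  "plan": [
    [-1, 0, 0, 0.05, 0, 0, 0],
    [-1, 0, 0, 0.05, 0, 0, 0],
    [-1, 0, 0, 0, 0, 0, 0]
  ]
}}

```text
t: 6.6
ee_pos: [687.6, 17.0, 172.7]
orientation: [2.222, 2.22, 0.001]
ft_force: [-1.0, -1.0, 3.3]
width: 0.6
grasp_force: 1.9
```

{"fn": "step_arm", "kwargs": {
  "plan": [
    [-1, 0, 0, 0.05, 0, 0, 0],
    [-1, 0, 0, 0.03, 0, 0, 0],
    [-1, 0, 0, 0.0, 0, 0, 0]
  ]
}}

```text
t: 6.98
ee_pos: [687.6, 17.0, 168.7]
orientation: [2.222, 2.22, 0.001]
ft_force: [-1.3, 0.3, 4.7]
width: 0.2
grasp_force: 2.2
```

{"fn": "step_arm", "kwargs": {
  "plan": [
    [-1, 0, 0, 0.03, 0, 0, 0],
    [-1, 0, 0, 0, 0, 0, 0]
  ]
}}

```text
t: 7.22
ee_pos: [687.6, 17.0, 167.3]
orientation: [2.222, 2.22, 0.001]
ft_force: [-1.3, 0.5, 5.5]
width: 0.4
grasp_force: 2.6
```

{"fn": "step_arm", "kwargs": {
  "plan": [
    [-1, 0, 0, 0.03, 0, 0, 0],
    [-1, 0, 0, 0, 0, 0, 0]
  ]
}}

```text
t: 7.48
ee_pos: [687.8, 17.0, 167.0]
orientation: [2.222, 2.22, 0.001]
ft_force: [-3.2, 0.4, 12.8]
width: 0.5
grasp_force: 6.2
```

{"fn": "step_arm", "kwargs": {
  "plan": [
    [-1, 0, 0, 0.03, 0, 0, 0],
    [-1, 0, 0, 0, 0, 0, 0]
  ]
}}

```text
t: 7.72
ee_pos: [687.9, 17.1, 166.8]
orientation: [2.222, 2.219, 0.002]
ft_force: [-7.1, 0.4, 21.0]
width: 0.7
grasp_force: 9.9
```

The cap met its hard stop at a TCP height of 167 mm, with 21 N on it. I'll retract, open the gripper and yaw for the knob grip.

{"fn": "step_arm", "kwargs": {
  "plan": [
    [-1, 0, 0, -0.4, 0, 0, 0],
    [-1, 0, 0, -1, 0, 0, 0],
    [-1, 0, 0, -1, 0, 0, 0],
    [-1, 0, 0, -1, 0, 0, 0],
    [-1, 0, 0, -1, 0, 0, 0],
    [1, 0.16, -0.7, 0, 0, 0, 0],
    [1, 0, -0.71, 0, 0, 0, 0],
    [1, 0, 0, 0, 0, 0, 0]
  ]
}}

```text
t: 8.72
ee_pos: [615.2, 25.2, 384.6]
orientation: [2.222, 2.221, 0.0]
ft_force: [0.9, -0.3, -0.7]
width: 27.2
grasp_force: 0.0
```

{"fn": "step_arm", "kwargs": {
  "plan": [
    [1, 0, 0, 0, 0, 0, -1],
    [1, 0, 0, 0, 0, 0, -1],
    [1, 0, 0, 0, 0, 0, -1],
    [1, 0, 0, 0, 0, 0, -1],
    [1, 0, 0, 0, 0, 0, -1],
    [1, 0, 0, 0, 0, 0, -1],
    [1, 0, 0, 0, 0, 0, -1],
    [1, 0, 0, 0, 0, 0, -1],
    [1, 0, 0, 0, 0, 0, -1],
    [1, 0, 0, 0, 0, 0, -1],
    [1, 0, 0, 0, 0, 0, -1],
    [1, 0, 0, 0, 0, 0, -1],
    [1, 0, 0, 0, 0, 0, -1],
    [1, 0, 0, 0, 0, 0, 0],
    [1, 0, 0, 0, 0, 0, 0]
  ]
}}

```text
t: 10.6
ee_pos: [617.3, 25.0, 383.7]
orientation: [0.022, 3.141, -0.0]
ft_force: [0.3, -0.4, 0.1]
width: 87.9
grasp_force: 0.0
```

```bash
python3 look.py w2; python3 -c "
from h import *
o=get_obs(); M=R.from_rotvec(o['orientation']).as_matrix(); print(o['ee_pos'],np.arctan2(M[1,0],M[0,0]),o['qpos'][5],o['width'],M[:,2])"
```

```text
[617.19076608  25.0417507  383.75463648] [[0.0, -0.96, -0.28, 78.64], [1.0, 0.0, 0.0, -1.83], [-0.0, -0.28, 0.96, -143.44], [0.0, 0.0, 0.0, 1.0]]
red [378.3   0.4] 29 [406.9 101.1   8.1] [[442.5, 80.6], [446.1, 78.5]]
red [500.5   6.5] 451 [426.8 247.6  48.5] [[450.2, 200.8], [453.5, 194.3]]
red [317.3 232.9] 271 [686.2  16.2 149.7] [[686.3, 16.3], [680.9, 16.6]]
blue [365.  128.6] 366 [565.3  70.5 149.8] [[565.1, 70.6], [564.1, 68.9]]
blue [259.3 182. ] 15 [629.6 -54.7 120.3] [[623.2, -48.9], [620.1, -46.2]]
blue [274.5 184.5] 33 [632.6 -36.1 120.3] [[626.3, -31.7], [623.1, -29.6]]
blue [371.9 187.1] 32 [637.8  84.3 120.5] [[630.9, 80.1], [627.5, 78.0]]
rail 1419 [616.88179373  24.01458533] 109.19654019870838
13.941123732378466 334.21714003621975 [(np.float64(50.14374097571141), np.float64(64.75349721540164)), (np.float64(154.3957141735332), np.float64(199.7467300621562)), (np.float64(286.67076230987715), np.float64(296.17361341424333))]
knobtop 947 [616.96116714  23.44433113 202.632613  ] [616.28286067  23.90648612 203.19482106]
[617.19076608  25.0417507  383.75463648] 3.127897134740533 -1.5358216093938393 87.53669942617559 [-7.02192528e-05  7.35417242e-06 -9.99999998e-01]
```

View pics/w2.png

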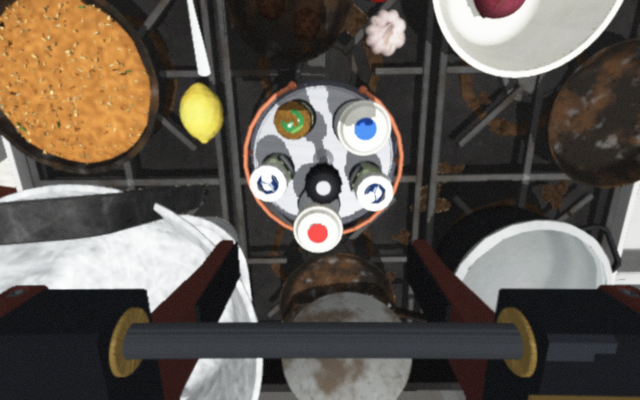

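The cap height is now 149.7 mm, the same as the blue one, so it is home. The red dot is at (317,233), the knob at (323,183) and the rail ends at (293,87) and (362,92). I'll descend on the knob.

{"fn": "step_arm", "kwargs": {
  "plan": [
    [1, 0, -0.014, 1, 0, 0, 0],
    [1, 0, 0, 1, 0, 0, 0],
    [1, 0, 0, 1, 0, 0, 0],
    [1, 0, 0, 0.6, 0, 0, 0],
    [1, 0, 0, 0.4, 0, 0, 0],
    [1, 0, 0, 0, 0, 0, 0],
    [-1, 0, 0, 0, 0, 0, 0],
    [-1, 0, 0, 0, 0, 0, 0],
    [-1, 0, 0, 0, 0, 0, 0],
    [-1, 0, 0, 0, 0, 0, 0],
    [-1, 0, 0, 0, 0, 0, 0],
    [-1, 0, 0, 0, 0, 0, 0]
  ]
}}

```text
t: 12.15
ee_pos: [616.9, 25.4, 184.0]
orientation: [0.019, 3.141, 0.003]
ft_force: [0.4, 4.4, 1.6]
width: 37.6
grasp_force: 30.0
```

{"fn": "step_arm", "kwargs": {
  "plan": [
    [-1, 0, 0.024, 0, 0, 0, 0],
    [-1, 0, 0, 0, 0, 0, 0.5],
    [-1, 0, 0, 0, 0, 0, 1],
    [-1, 0, 0, 0, 0, 0, 1],
    [-1, 0, 0, 0, 0, 0, 1],
    [-1, 0, 0, 0, 0, 0, 1],
    [-1, 0, 0, 0, 0, 0, 1],
    [-1, 0, 0, 0, 0, 0, 1],
    [-1, 0, 0, 0, 0, 0, 1],
    [-1, 0, 0, 0, 0, 0, 1],
    [-1, 0, 0, 0, 0, 0, 1],
    [-1, 0, 0, 0, 0, 0, 1],
    [-1, 0, 0, 0, 0, 0, 1],
    [-1, 0, 0, 0, 0, 0, 0.5],
    [-1, 0, 0, 0, 0, 0, 0]
  ]
}}

```text
t: 14.02
ee_pos: [617.9, 26.5, 184.0]
orientation: [2.086, 2.348, 0.004]
ft_force: [3.4, 5.7, -1.6]
width: 37.5
grasp_force: 30.0
```

{"fn": "step_arm", "kwargs": {
  "plan": [
    [-1, 0, 0, 0, 0, 0, 0.5],
    [-1, 0, 0, 0, 0, 0, 1],
    [-1, 0, 0, 0, 0, 0, 1],
    [-1, 0, 0, 0, 0, 0, 1],
    [-1, 0, 0, 0, 0, 0, 1],
    [-1, 0, 0, 0, 0, 0, 1],
    [-1, 0, 0, 0, 0, 0, 1],
    [-1, 0, 0, 0, 0, 0, 1],
    [-1, 0, 0, 0, 0, 0, 1],
    [-1, 0, 0, 0, 0, 0, 1],
    [-1, 0, 0, 0, 0, 0, 1],
    [-1, 0, 0, 0, 0, 0, 1],
    [-1, 0, 0, 0, 0, 0, 1],
    [-1, 0, 0, 0, 0, 0, 1],
    [-1, 0, 0, 0, 0, 0, 0.36],
    [-1, 0, 0, 0, 0, 0, 0],
    [-1, 0, 0, 0, 0, 0, 0]
  ]
}}

```text
t: 16.15
ee_pos: [619.2, 25.4, 184.0]
orientation: [3.141, 0.042, 0.008]
ft_force: [9.4, -0.6, -5.7]
width: 37.4
grasp_force: 30.0
```

```bash
python3 look.py w3
python3 - <<'E'
from h import *
o=get_obs(); M=R.from_rotvec(o['orientation']).as_matrix(); print(o['ee_pos'],np.arctan2(M[1,0],M[0,0]),o['qpos'][5],o['ft_force'],o['moment'])
for n in ('scene','top'):
    im=grab(n); P=cloud(im); save(im,n+'3'); hsv=cv2.cvtColor(im['pixels'],cv2.COLOR_RGB2HSV); h,s,v=[hsv[...,i].astype(int) for i in range(3)]
    for c,a,mm in blobs(im,((h<8)|(h>172))&(s>130)&(v>80)): print(n,c.round(1),a,np.nanmedian(P[mm],0).round(1),plane(im,*c,149.5).round(1))
E
```

```text
[619.16942608  25.41870917 184.03944937] [[0.0, -0.96, -0.29, 77.6], [1.0, 0.0, -0.0, 1.81], [0.0, -0.29, 0.96, -143.44], [0.0, 0.0, 0.0, 1.0]]
red [ 23.1 287.4] 38 [648.6 101.3 249. ] [[588.5, 197.3], [596.9, 183.9]]
red [624.3 287.6] 50 [653.  -52.8 248.9] [[598.2, -152.7], [605.8, -138.7]]
red [311.9 362.1] 245 [540.1  28.1 149.8] [[539.3, 28.2], [551.6, 28.0]]
red [ 89.2 380.6] 944 [427.5 250.7  50.2] [[522.4, 169.9], [536.0, 158.6]]
red [269.6 382.3] 205 [393.6  76.8  14.7] [[523.0, 55.2], [536.6, 52.9]]
blue [410.2 156.7] 1684 [671.4 -21.1 149.8] [[671.3, -21.3], [673.2, -17.6]]
blue [205.  250.2] 86 [601.7 101.1 120.4] [[614.6, 90.8], [621.0, 85.7]]
blue [230.9 246.5] 44 [604.5  84.1 120.4] [[617.2, 75.9], [623.4, 72.0]]
blue [411.1 262.5] 44 [596.3 -36.3 120.6] [[610.1, -27.9], [616.9, -23.7]]
blue [429.6 260.8] 19 [598.  -48.7 120.5] [[611.5, -38.5], [618.1, -33.4]]
blue [420.6 282.8] 60 [581.  -45.  120.4] [[597.2, -34.8], [604.9, -30.0]]
rail 3414 [618.19970745  23.61161821] 108.51376042270245
0.11778104877045462 359.8021672661375 [(np.float64(101.28942615843262), np.float64(133.38427159247985)), (np.float64(139.77381787374435), np.float64(200.04068689894257)), (np.float64(204.07006827255515), np.float64(253.3276023469363)), (np.float64(286.84625688057884), np.float64(320.81035142170913))]
knobtop 5554 [621.08750154  24.27078161 205.50299783] [623.71212189  23.77663963 203.56553926]
[619.16942608  25.41870917 184.03944937] 0.02658648395970627 1.566469558331089 [ 8.77501248  0.67276302 -4.58144786] [-0.05822535 -1.15746352  0.00187748]
scene [287.2 199.6] 34 [546.6  32.  149.4] [546.7  31.5 149.5]
scene [343.6 310.6] 118 [350.6 118.8  11. ] [262.4 258.5 149.5]
scene [278.8 330.1] 71 [384.2 255.1  52. ] [308.  332.8 149.5]
```

View pics/w3.png

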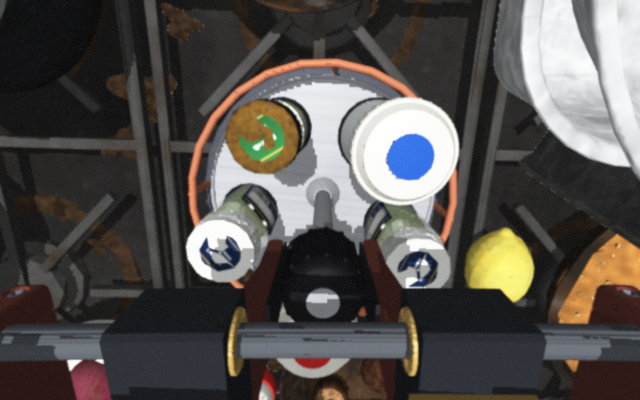

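Red now stands towards the opening, with blue at (410,157) and the red dot just visible at (312,362). I'll compare the red dot's direction with the rail ends in the scene view.

Run:
```python
from h import *
for n in ('scene','top'):
    im=grab(n); P=cloud(im); hsv=cv2.cvtColor(im['pixels'],cv2.COLOR_RGB2HSV); h,s,v=[hsv[...,i].astype(int) for i in range(3)]
    for c in ((615,26.7),(617,25.)):
        rr=np.hypot(P[...,0]-c[0],P[...,1]-c[1])
        a=np.degrees(np.arctan2(P[...,1]-c[1],P[...,0]-c[0]))%360
        m=(h<16)&(s>90)&(v>60)&(rr>100)&(rr<120)&(P[...,2]>42)&(P[...,2]<66)&(a>120)&(a<240)
        A=np.sort(a[m]); i=np.argmax(np.diff(A)); print(n,c,A[i-2:i+1].round(1),A[i+1:i+4].round(1),'mid',((A[i]+A[i+1])/2).round(2))
im=grab('scene'); cv2.imwrite('pics/crop3.png',cv2.resize(im['pixels'][120:290,190:350,::-1],None,fx=3.5,fy=3.5,interpolation=2))
```

```text
scene (615, 26.7) [151.  151.  151.3] [199.6 199.6 199.7] mid 175.43
scene (617, 25.0) [150.8 150.8 151. ] [198.4 198.5 198.5] mid 174.71
top (615, 26.7) [228.5 229.1 229.2] [230.9 231.4 231.8] mid 230.03
top (617, 25.0) [227.1 227.8 227.8] [229.5 230.  230.4] mid 228.65
```

View pics/crop3.png

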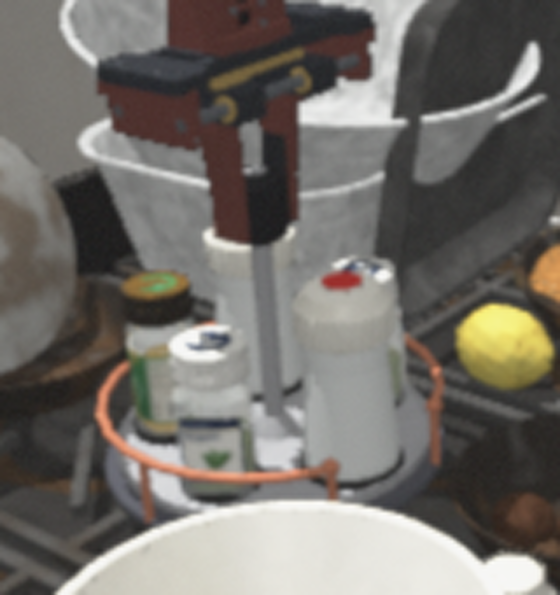

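Run:
```python
from h import *
im=grab('scene'); hsv=cv2.cvtColor(im['pixels'],cv2.COLOR_RGB2HSV); h,s,v=[hsv[...,i].astype(int) for i in range(3)]
m=((h<16)&(s>90)&(v>60))
vv,uu=np.mgrid[0:400,0:640]
print('A',uu[m&(abs(uu-284)<8)&(abs(vv-254)<8)].max()); print('B',[(int(r),uu[m&(vv==r)&(uu>305)&(uu<322)].tolist()) for r in range(216,234,2)])
print(''.join(''.join('#' if m[r,u] else '.' for u in range(272,295))+'\n' for r in range(245,270)))
for z in (50,52,54):
  for c in ((615,26.7),(617,24.5)):
    a=[np.degrees(np.arctan2(p[1]-c[1],p[0]-c[0]))%360 for p in (plane(im,284.3,253.7,z),plane(im,313.7,224.3,z))]
    r=[np.hypot(p[1]-c[1],p[0]-c[0]) for p in (plane(im,284.3,253.7,z),plane(im,313.7,224.3,z))]
    print(z,c,np.round(a,1),np.round(r,1),np.mean(a).round(2))
```

```text
A 285
B [(216, [306]), (218, [306, 307, 308, 309, 310]), (220, [309, 310, 311, 312]), (222, [311, 312, 313]), (224, [313, 314, 315]), (226, [313, 314, 315]), (228, [314, 315, 316]), (230, [314, 315, 316]), (232, [313, 314, 315])]
.......................
.......................
.......................
.......................
.......................
.......................
.......................
...........###.........
..........####.........
..############.........
##############.........
#####.###..##..........
...........###.........
...........###.........
............##.........
............##.........
............##.........
.......................
.......................
.......................
.......................
.......................
.......................
.......................
.......................

50 (615, 26.7) [151.1 232.8] [105.9 109.7] 191.96
50 (617, 24.5) [150.6 231.3] [108.7 109.2] 190.94
52 (615, 26.7) [150.5 230.9] [109.  108.8] 190.72
52 (617, 24.5) [150.1 229.4] [111.8 108.4] 189.71
54 (615, 26.7) [150. 229.] [112.  107.9] 189.49
54 (617, 24.5) [149.6 227.4] [114.9 107.6] 188.48
```

Run:
```python
from h import *
im=grab('scene'); p=im['pixels']; 
hsv=cv2.cvtColor(p,cv2.COLOR_RGB2HSV); h,s,v=[hsv[...,i].astype(int) for i in range(3)]; m=((h<16)&(s>90)&(v>60))
print(''.join(''.join('#' if m[r,u] else '.' for u in range(300,325))+' %d\n'%r for r in range(214,258)))
for z in (52,):
  for B in ((314.4,234),(314.4,232),(314.4,236)):
   for c in ((615,26.7),(617,24.5)):
    q=[plane(im,284.,254.,z),plane(im,*B,z)]
    a=[np.degrees(np.arctan2(p[1]-c[1],p[0]-c[0]))%360 for p in q]; r=[np.hypot(p[1]-c[1],p[0]-c[0]) for p in q]
    d=plane(im,287.2,199.6,149.5); print(B,c,np.round(a,1),np.round(r,1),np.mean(a).round(2),'red',np.degrees(np.arctan2(d[1]-c[1],d[0]-c[0])).round(2), 'gap',np.linalg.norm(q[0]-q[1]).round(1))
```

```text
......................... 214
......................... 215
......#.................. 216
......###................ 217
......#####.............. 218
.......#####............. 219
.........####............ 220
..........###............ 221
...........###........... 222
............###.......... 223
.............###......... 224
.............###......... 225
.............###......... 226
.............###......... 227
..............###........ 228
..............###........ 229
...............##........ 230
..............##......... 231
.............###......... 232
.............###......... 233
............####......... 234
............#####........ 235
............#####........ 236
.............###......... 237
.............##.......... 238
.............##.......... 239
.............##.......... 240
.............##.......... 241
.............##.......... 242
.............##.......... 243
.............##.......... 244
.............###......... 245
.............###......... 246
.............###......... 247
.............###......... 248
.............###......... 249
.............###......... 250
.............###......... 251
......................... 252
......................... 253
......................... 254
......................... 255
......................... 256
......................... 257

(314.4, 234) (615, 26.7) [150.  206.1] [109.8 108.6] 178.1 red 176.15 gap 102.7
(314.4, 234) (617, 24.5) [149.6 204.7] [112.6 109.5] 177.12 red 174.48 gap 102.7
(314.4, 232) (615, 26.7) [150. 211.] [109.8 107.4] 180.53 red 176.15 gap 110.2
(314.4, 232) (617, 24.5) [149.6 209.5] [112.6 108. ] 179.52 red 174.48 gap 110.2
(314.4, 236) (615, 26.7) [150.  201.5] [109.8 110.6] 175.78 red 176.15 gap 95.7
(314.4, 236) (617, 24.5) [149.6 200.1] [112.6 111.7] 174.84 red 174.48 gap 95.7
```

The scene view gives the opening's middle at about 176° and red at about 176°, and the wrist view agrees to within about 0.2°. I'll ease the residual side load, check and hand in.

{"fn": "step_arm", "kwargs": {
  "plan": [
    [-1, 0.03, 0, 0, 0, 0, 0],
    [-1, 0, 0, 0, 0, 0, 0],
    [-1, 0, 0, 0, 0, 0, 0],
    [-1, 0, 0, 0, 0, 0, 0]
  ]
}}

```text
t: 17.05
ee_pos: [619.2, 25.4, 184.0]
orientation: [3.141, 0.042, 0.003]
ft_force: [5.9, -0.7, -3.1]
width: 37.5
grasp_force: 30.0
```

```bash
python3 look.py w4 | grep -E '^(red|blue)' | sed -n 1,8p
python3 - <<'E'
from h import *
o=get_obs(); print(o['t'],o['ft_force'],o['width'],o['grasp_force'],abs(o['qvel']).max())
print(ctrl.close_job())
E
```

```text
red [ 25.6 287.2] 27 [648.9 101.2 248.6] [[588.5, 196.0], [597.0, 182.6]]
red [623.6 287.4] 49 [653.2 -53.  248.8] [[598.2, -152.3], [605.9, -138.4]]
red [312.1 361.9] 235 [539.9  28.1 149.7] [[539.1, 28.0], [551.5, 27.9]]
red [ 89.  380.7] 959 [427.  251.   50.7] [[522.1, 170.3], [535.8, 159.0]]
red [269.7 381.7] 210 [393.3  76.5  14.8] [[523.1, 55.2], [536.7, 52.9]]
blue [410.3 156.6] 1688 [671.3 -21.  149.7] [[671.3, -21.3], [673.3, -17.6]]
blue [205.1 250. ] 87 [601.6 101.  120.5] [[614.6, 90.8], [621.0, 85.7]]
blue [230.4 246.2] 40 [604.5  84.4 120.4] [[617.3, 76.2], [623.5, 72.2]]
17.1 [ 5.74795001 -1.66865513 -2.17020871] 37.394299595758326 29.999388456344604 0.0016228009650896486
the job is handed in; nothing more can be done
None
```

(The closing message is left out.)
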